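Eject the socket and snap it onto the torque sensor

TASK

Press the ejector lever of the nest block fully down so that the knockout rod pushes the sunken socket up out of its pocket, then take the socket and push it, open bore down, onto the square drive of the torque sensor until the spring ball clicks and the socket sits fully home on the shoulder. Let go of it there, and leave the other things on the table where they are.

Things in the scene. Friction and masses are not known exactly. Their poses are not given: they have to be found in the camera images.
- nest: Fixed aluminium block, 80 x 80 mm, 86 mm high, on a dark 175 x 100 x 8 mm base plate. Origin on the table under the block's centre, z up. In its middle a 44 mm square pocket, open at the top, sides parallel to x and y. The ejector lever is on its -x side; the lever's pin is parallel to y, 68 mm from the pocket's centre, 35 mm above the table.
- lever_pad (a point): Centre of the top of the lever's ribbed 44 x 44 mm dark pad, on the nest's -x side: at rest 129 mm from the pocket's centre, 76 mm above the table, tilted 0.5 rad, outer edge high. Press straight down 34 mm with closed fingertips (5 to 15 N); it ends level, 42 mm above the table, 140 mm from the pocket's centre.
- ejector_lever (a joint): Angle of the ejector lever: 0 = up, rod down; 0.5 rad = fully down. It lifts the knockout rod 64 mm per rad (32 mm in all) and stays by friction where it is left.
- socket: Loose steel socket, 0.25 kg, 72 mm long, upright in the pocket. Origin at the centre of its open lower end, z up along it. Upper 38 mm: 42 x 42 mm square head. Lower 34 mm: 40 x 40 mm skirt with a 24 x 24 mm square bore, 34 mm deep, open below. All flat faces parallel to its x and y. A 10 mm cross hole in each skirt side, 13 mm up, can take the ball: quarter turns are equal.
- socket_top (a point): Centre of the socket's top, 72 mm above its origin; a hexagonal recess, 23 mm across flats and 8 mm deep, opens here. At the start it lies 0 to 2 mm below the block's top, too deep to grip; once ejected, it is 30 mm above the block and the head can be gripped across its flats from above.
- torque_sensor: Fixed torque sensor: dark 90 x 90 x 10 mm foot, round aluminium body 74 mm in diameter, top shoulder 56 mm in diameter at 50 mm above the table, with an upright steel square drive in the centre. Origin on the table at its centre; the drive's sides are parallel to its x and y axes. It does not move.
- drive_seat (a point): Centre of the round shoulder at the foot of the square drive, 50 mm above the table. The drive is 22 x 22 mm, 31 mm high (top 81 mm above the table), tapered over its top 5 mm to 17 mm. The home socket's open end rests on this shoulder (its origin here).
- detent_ball (a joint): Spring ball, 10 mm in diameter, in the drive's -x face, 13 mm above the shoulder: 0 m = fully out (3.5 mm proud), positive = pressed in. The socket's weight alone does not pass it, and let go on it the socket hangs askew: pushing takes about 5 to 20 N from 16 mm above the shoulder, then the ball snaps out into a cross hole and the socket goes home.
- spare_stepper: Black stepper motor, 42 x 72 x 50 mm, loose bystander behind the work. Origin at the centre of its underside.
- power_head: Round black optical sensor head on its edge, 24 x 60 x 80 mm, loose bystander to the right of the work. Origin at the centre of its underside.
- hex_driver: Black-handled hex driver, 193 mm long, 20 mm high, loose bystander lying in front of the work. Origin at the centre of its underside.
Not all that is in view belongs to the job. Of the things like the socket, leave any that is orange or red; of the rest the larger one is meant.

How it is judged:
On the way, in this order (a step that is already met when the one before it is completed fails the run):
1. the ejector lever is down and its rod holds the socket up out of the pocket (value of joint ejector_lever above 0.4 rad and z of socket in the frame of nest above 0.036 m and horizontal distance between socket and nest below 0.01 m), for 0.2 s.
2. the socket is home on the drive and the ball has clicked out (horizontal distance between socket and drive_seat below 0.004 m and z of socket in the frame of drive_seat below 0.003 m and value of joint detent_ball below 0.001 m and angle between socket's own z axis and vertical below 0.06 rad), for 0.2 s.
At the end, for the whole second after the job is handed in: The socket stands upright (within 0.06 rad) and at rest on the drive, its open end on the shoulder within 3 mm, centred within 4 mm, with the spring ball out (pressed in by less than 1 mm) in one of its cross holes (all of step 2 and z of socket in the frame of drive_seat above -0.003 m and linear speed of socket below 0.02 m/s); the robot touches nothing.
It fails at once if a bystander (stepper motor, sensor head or hex driver) is moved by more than 30 mm (distance of any of spare_stepper, power_head, hex_driver from where it was at the start of the episode above 0.03 m).
It also fails if it takes over 51 s, if anything falls off the work surface, if the arm or the gripper's body presses on something with over 40 N, if the wrist force passes 120 N, or if a joint passes its speed limit or range.

ROBOT

A 6-joint arm with a two-finger parallel gripper is mounted at the origin on a cart in front of the work surface, level with it; the furniture and walls round the work are solid. World frame = base frame: x ahead of the robot, y to its left, z up, the work surface at z = 0. Lengths are in m, angles in rad, forces in N, time in s.
With the tool pointing down it reaches from about 0.275 to 0.825 m from the base axis. Payload 4.9 kg.
Tool frame: the origin (TCP) lies midway between the tips of the shut fingers; the grasp point (between the pads) lies 19 mm behind it (grip_point_offset is the distance from the TCP to the grasp point, in m); z points along the fingers, y is the line along which they close (so a half turn about z gives the same grasp; the last joint's range is limited). The gripper opens to 85 mm and grips with 20 to 120 N. Pads are 22 mm wide; open, the fingers measure 114 mm over their backs; the gripper's body (76 mm by 85 mm) begins 54 mm behind the grasp point. The pads swing forward as they close: fully open they stand 13 mm farther back than shut.
Start: joints at [1.016, 0.326, -0.193, 1.052, 0, 1.437], TCP at [0.225, 0.502, 0.204] pointing down, gripper open.
Joint ranges: [-2.65, 2.65], [-0.97, 1.79], [-1.3, 1.35], [-1.93, 2.1], [-1.47, 1.37], [-3.14, 3.14]. Speed limits (rad/s): [2.57, 2.57, 3.14, 3.14, 3.14, 3.14].

INTERFACE

Orientations are given as a rotation vector (axis times angle).
In Python, from cell import * gives the robot as it stands. Calls block until the motion is done:
- movep(position, orientation): joint-space move of the TCP to a pose.
- move_l(position, velocity=0.15, rot=None, until_force=None): straight line of the TCP; rot=None keeps the orientation; velocity is the mean speed in m/s. With until_force (N) it stops when the force on the tool has changed by that much, and returns True; else False.
- set_joints(angles): joint-space move.
- let_go() and grab(newtons=None): open the fingers fully, or close them until they stop; newtons is the grip in N (None keeps the last).
- sleep(seconds).
- ik(position, orientation): joint angles nearest the present ones, or None.
- get_state(): the state.
- grab_frame(name): name is "scene" or "top" or "wrist"; returns a dict with "img" (420x560x3 uint8, red, green, blue), "fx", "fy", "cx", "cy" (pixels), "cam_to_world" (4x4, takes a point from camera to world coordinates); the wrist camera has in their place "T_tool_cam" (4x4, takes a point from camera to tool coordinates, whose origin is the TCP and whose axes are the flange's). Camera axes: x right, y down, z forward; pixel columns grow to the right and rows downward; lengths in m; the calibration is good to about 2 mm. A picture is of the moment at which its call begins: read the wrist's pose just before it. There is no depth.
A pose or a line that the arm cannot do raises MotionError and nothing moves.
- sign_off(): hands the job in; it is judged then, once.
Trained networks look in the newest picture that a camera, given by its name, has taken for a name from the list of things; names that differ only in an ending like _2 or _b are one class to them, and where a whole thing is asked for, a point or a joint stands for the part that bears it (a point fixed in the world has none). Each returns a list of dicts, best first, with "score" (0 to 1); they miss things now and then, are a little off and sometimes report something else, mostly with a low value. They report only what shows in the picture. A call takes as long as a camera call. They do not tell look-alikes from the thing itself.
- spot_in(camera, name): "centre" ([column, row] in pixels, amid what is visible of it).
- silhouettes(camera, name): "mask" (420x560 bool, what is visible of it) and "centre" ([column, row] in pixels, amid what is visible of it).
- tip_of(camera, name): "centre" ([column, row] in pixels: a listed point, or the origin of a listed thing).
The state is a dict: "clock": time; "q": joint angles; "joint_velocities": joint speeds; "tau": joint torques, N m; "position": TCP position; "eef_rot": TCP orientation; "contact_force": force on the tool from outside, world axes, zero at the start; "wrist_torque": the same for the moment, N m; "finger_gap": opening from 0.0 (shut) to 1.0 (fully open); "grasp_force": force on a finger pad.
Only numpy, scipy, OpenCV 4.12 (cv2) and the standard library are available. Lean on these libraries where they do the work, as an engineer would, in place of code of your own. Each camera call takes 0.05 s, during which the arm holds its last target. There are 200 camera calls.

## Working session

There is one attempt and no reset: what is moved stays moved. The work goes in short steps, each a Python script; the robot and the scene stay as the last script left them, time stands still between calls to the robot, and variables do not carry over. Pictures are saved under pics/ and viewed, at most 13 in all, crops included, and the job is handed in when it is done.

```bash
mkdir -p pics; ls
cat > h.py <<'E'
from cell import *
import numpy as np, cv2
def save(f,n): cv2.imwrite('pics/'+n,cv2.cvtColor(f['img'],cv2.COLOR_RGB2BGR))
def ray(f,px):
    T=np.array(f['cam_to_world']); d=np.array([(px[0]-f['cx'])/f['fx'],(px[1]-f['cy'])/f['fy'],1.])
    return T[:3,3],T[:3,:3]@d
def onz(f,px,z):
    o,d=ray(f,px); return o+d*(z-o[2])/d[2]
def proj(f,p):
    T=np.array(f['cam_to_world']); c=T[:3,:3].T@(np.array(p)-T[:3,3])
    return np.array([f['fx']*c[0]/c[2]+f['cx'],f['fy']*c[1]/c[2]+f['cy']])
E
python3 - <<'E'
from h import *
np.set_printoptions(precision=4,suppress=True)
Z={'lever_pad':.076,'socket_top':.085,'drive_seat':.05,'nest':0,'torque_sensor':0}
for c in ('top','scene'):
    f=grab_frame(c); save(f,c+'0.png'); print(c,np.array(f['cam_to_world'])[:3,3])
    for n in Z:
        for r in tip_of(c,n): print(n,round(r['score'],2),np.round(r['centre'],1),onz(f,r['centre'],Z[n]))
print(get_state())
E
```

```text
pics
top [ 0.4948 -0.0833  1.0157]
lever_pad 0.64 [121.3 246.9] [0.5179 0.2293 0.076 ]
socket_top 0.84 [211.8 243.9] [0.5201 0.0504 0.085 ]
socket_top 0.83 [141.1 185.6] [0.6375 0.1885 0.085 ]
socket_top 0.8 [225. 188.] [0.6297 0.0236 0.085 ]
socket_top 0.51 [203.2 162.7] [0.6811 0.0662 0.085 ]
drive_seat 0.73 [328.5 187.9] [ 0.6311 -0.1846  0.05  ]
nest 0.79 [153.8 187.6] [0.6457 0.1861 0.    ]
torque_sensor 0.56 [329.  187.3] [ 0.6395 -0.191   0.    ]
scene [0.0345 0.236  0.6555]
lever_pad 0.8 [123.6 288.8] [0.5272 0.2324 0.076 ]
lever_pad 0.15 [268.3 333.4] [0.3246 0.0699 0.076 ]
socket_top 0.82 [124.3 233.8] [0.6428 0.1927 0.085 ]
socket_top 0.68 [124.8 289.9] [0.5163 0.2315 0.085 ]
socket_top 0.65 [223.9 255.2] [0.4948 0.0586 0.085 ]
socket_top 0.6 [211.8 212.1] [0.6075 0.0279 0.085 ]
drive_seat 0.75 [294.3 180.9] [ 0.6344 -0.1894  0.05  ]
drive_seat 0.35 [195.5 187.2] [0.7358 0.0105 0.05  ]
nest 0.87 [133.4 260.4] [0.6502 0.1936 0.    ]
torque_sensor 0.73 [289.5 197.9] [ 0.6378 -0.1795  0.    ]
{'clock': 0.6, 'q': array([ 1.0158,  0.3262, -0.1926,  1.052 , -0.    ,  1.4366]), 'joint_velocities': array([-0.0014, -0.0012, -0.0005,  0.002 , -0.0003, -0.002 ]), 'tau': array([  0.0003, -44.309 ,  26.2645,   0.0014,  -0.0001,   0.    ]), 'position': array([0.2247, 0.502 , 0.204 ]), 'eef_rot': array([0.6561, 3.0723, 0.    ]), 'contact_force': array([ 0.3942, -0.0699, -0.2505]), 'wrist_torque': array([-0.0138,  0.0256,  0.0008]), 'grasp_force': 0.0, 'finger_gap': 1.0005426275647382}
```

View pics/top0.png

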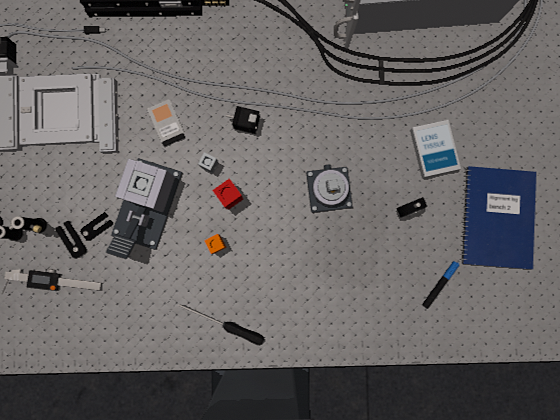

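View pics/scene0.png

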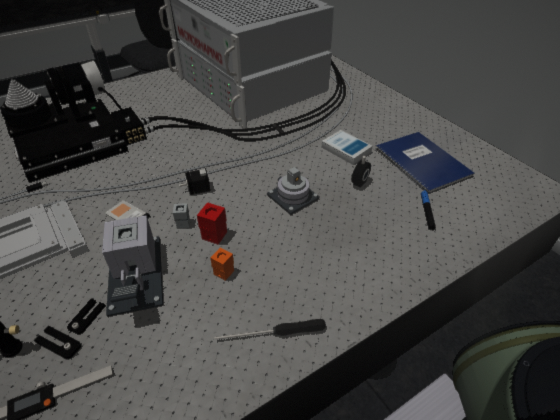

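The nest is at about (141,185) with its lever pad at (121,247), and the socket lies in the pocket. The sensor drive is at (333,186). The red, orange and small grey sockets are decoys. Next I'll take wrist views of the sensor and the nest.

```bash
cat >> h.py <<'E'
from scipy.spatial.transform import Rotation as Ro
def down(yang):  # tool pointing down, closing axis at angle yang
    a=(yang+np.pi/2)/2; return np.pi*np.array([np.cos(a),np.sin(a),0])
def near(y,prefer=np.pi/2): # wrap by half turns
    return y+np.pi*np.round((prefer-y)/np.pi)
def wrist():
    s=get_state(); f=grab_frame('wrist'); T=np.eye(4); T[:3,:3]=Ro.from_rotvec(s['eef_rot']).as_matrix(); T[:3,3]=s['position']
    f['cam_to_world']=T@np.array(f['T_tool_cam']); return f
E
python3 - <<'E'
from h import *
np.set_printoptions(precision=4,suppress=True)
Z={'lever_pad':.076,'socket_top':.085,'drive_seat':.05,'nest':0,'torque_sensor':0}
for k,(p,ns) in enumerate([((.58,-.188,.30),('drive_seat','torque_sensor')),((.56,.21,.33),('lever_pad','socket_top','nest'))]):
    movep(p,down(np.pi/2)); sleep(.2); f=wrist(); save(f,f'w{k}.png'); np.save(f'w{k}.npy',f,allow_pickle=True)
    print(np.array(f['cam_to_world']),f['fx'],f['cx'],f['cy'])
    for n in ns:
        for r in tip_of('wrist',n): print(n,round(r['score'],2),np.round(r['centre'],1),onz(f,r['centre'],Z[n]))
print(get_state()['clock'],get_state()['q'])
a,b=cv2.imread('pics/w0.png'),cv2.imread('pics/w1.png')
cv2.imwrite('pics/wb.png',cv2.resize(np.vstack([a,b]),None,fx=.7,fy=.7,interpolation=cv2.INTER_AREA))
E
```

```text
[[-0.001   0.9604  0.2785  0.5094]
 [ 1.      0.0012 -0.0004 -0.1873]
 [-0.0007  0.2785 -0.9604  0.4707]
 [ 0.      0.      0.      1.    ]] 334.9373713877186 280.79849077466116 207.5360028293971
drive_seat 0.9 [278.  214.7] [ 0.6412 -0.1912  0.05  ]
drive_seat 0.7 [543.3 206. ] [0.6289 0.1552 0.05  ]
drive_seat 0.65 [284.2 201.1] [ 0.6227 -0.1831  0.05  ]
torque_sensor 0.62 [282.9 202. ] [ 0.6375 -0.1844  0.    ]
[[ 0.0017  0.9605  0.2784  0.4896]
 [ 1.     -0.0014 -0.0013  0.2092]
 [-0.0009  0.2784 -0.9605  0.5006]
 [ 0.      0.      0.      1.    ]] 334.9373713877186 280.79849077466116 207.5360028293971
lever_pad 0.88 [298.5 144.2] [0.5302 0.2309 0.076 ]
socket_top 0.95 [137.2 216.4] [0.6218 0.0216 0.085 ]
socket_top 0.85 [267.8 233.3] [0.6455 0.1914 0.085 ]
socket_top 0.77 [162.9 138. ] [0.5216 0.0651 0.085 ]
socket_top 0.56 [183.1 258. ] [0.6809 0.0765 0.085 ]
nest 0.73 [269.6 212.4] [0.6426 0.191  0.    ]
nest 0.21 [156.8  11.1] [0.3624 0.044  0.    ]
5.5917 [ 0.2346  0.3772  0.1992  1.3929 -0.      0.2354]
```

View pics/wb.png

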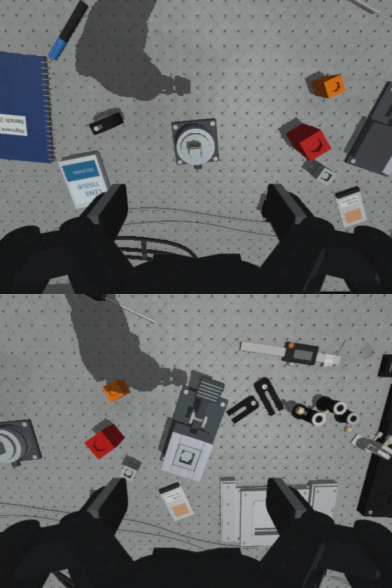

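The wrist views show the sensor at about (278,205) in the first and the pocket with the socket at (268,233) in the second, clear of the fingers. I'll enlarge both to get exact corners.

Run:
```python
import cv2,numpy as np
a=cv2.imread('pics/w0.png')[165:245,238:318]; b=cv2.imread('pics/w1.png')[185:285,225:325]
a=cv2.resize(a,(400,400),interpolation=cv2.INTER_CUBIC); b=cv2.resize(b,(400,400),interpolation=cv2.INTER_CUBIC)
cv2.imwrite('pics/crop1.png',cv2.convertScaleAbs(np.hstack([a,b]),alpha=1.3))
```

```text
(no output)
```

View pics/crop1.png

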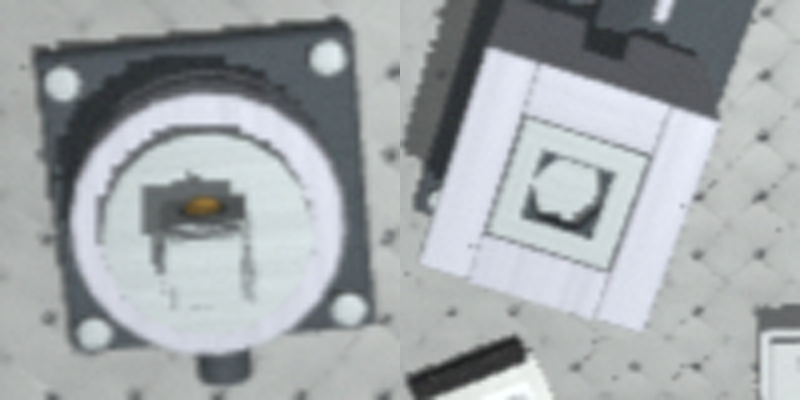

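Run:
```python
from h import *
np.set_printoptions(precision=4,suppress=True)
w0,w1=[np.load(f'w{k}.npy',allow_pickle=True).item() for k in (0,1)]
def q(f,pts,off,s,z,name):
    P=np.array([onz(f,(np.array(p)+.5)/s-.5+off,z)[:2] for p in pts])
    e=np.roll(P,-1,0)-P; a=np.arctan2(e[:,1],e[:,0])
    yaw=(np.angle(np.mean(np.exp(4j*a)))/4)
    print(name,'c',P.mean(0),'sides',np.hypot(*e.T),'yaw mod90',yaw, np.angle(np.exp(4j*a))/4)
o0=np.array([238,165]);o1=np.array([225,185])
q(w0,[(38,45),(352,20),(374,322),(75,350)],o0,5,.010,'foot')
q(w0,[(63,83),(328,57),(348,308),(93,333)],o0,5,.012,'bolts')
q(w1,[(90,45),(318,120),(243,330),(20,263)],o1,4,.086,'block')
q(w1,[(122,115),(248,155),(208,271),(84,234)],o1,4,.085,'pocket')
for e in [(103,230),(313,230)]: print('shoulder LR',onz(w0,np.array(e)/5+o0,.05))
for e in [(208,128),(208,352)]: print('shoulder/body TB',onz(w0,np.array(e)/5+o0,.05))
# drive overlay model check
ims=w0['img'].copy()
```

```text
foot c [ 0.6351 -0.1893] sides [0.0875 0.0892 0.0879 0.0909] yaw mod90 0.09215259755159158 [0.0813 0.0957 0.1005 0.0911]
bolts c [ 0.6375 -0.1898] sides [0.0741 0.0741 0.0745 0.0744] yaw mod90 0.0991123795892703 [0.1004 0.098  0.1049 0.0932]
block c [0.6443 0.1899] sides [0.0774 0.0785 0.0787 0.0794] yaw mod90 -0.32314655766545264 [-0.3313 -0.3128 -0.3195 -0.329 ]
pocket c [0.6455 0.1891] sides [0.0432 0.0432 0.0434 0.0437] yaw mod90 -0.3172260950112446 [-0.3243 -0.313  -0.3143 -0.3173]
shoulder LR [ 0.6361 -0.2166  0.05  ]
shoulder LR [ 0.6361 -0.1615  0.05  ]
shoulder/body TB [ 0.6087 -0.189   0.05  ]
shoulder/body TB [ 0.6703 -0.189   0.05  ]
```

```bash
cat >> h.py <<'E'
NC=np.array([.6447,.1895]);NY=-.32;U=np.array([np.cos(NY),np.sin(NY)])
SC=np.array([.6368,-.1893]);SY=.098
E
python3 - <<'E'
from h import *
np.set_printoptions(precision=4,suppress=True)
grab(40)
p=NC-.134*U; r=down(near(np.pi/2+NY))
movep([*p,.11],r)
print(move_l([*p,.06],.08,until_force=40))
hit=move_l([*p,.0395],.05,until_force=22); s=get_state(); print(hit,s['position'],s['contact_force'])
sleep(.1); move_l([*p,.12],.2); let_go()
movep([.58,.205,.33],down(near(np.pi/2+NY))); sleep(.2); f=wrist(); save(f,'w2.png'); np.save('w2.npy',f,allow_pickle=True)
for n,z in (('lever_pad',.042),('socket_top',.116)):
    for t in tip_of('wrist',n): print(n,round(t['score'],2),np.round(t['centre'],1),onz(f,t['centre'],z))
c=np.array([proj(f,[*(NC),.116])]).astype(int)[0]; print(c,get_state()['clock'])
im=cv2.imread('pics/w2.png'); x,y=max(c[0]-80,0),max(c[1]-100,0); print(x,y)
cv2.imwrite('pics/crop2.png',cv2.resize(im[y:y+150,x:x+160],None,fx=4,fy=4,interpolation=cv2.INTER_CUBIC))
E
```

```text
False
False [0.5181 0.2324 0.0401] [-0.8847  1.4311  3.7313]
lever_pad 0.78 [283.3 112.5] [0.5144 0.2293 0.042 ]
lever_pad 0.43 [ 43.9 286.7] [ 0.6426 -0.1973  0.042 ]
lever_pad 0.28 [286.3 209.9] [0.6424 0.1917 0.042 ]
socket_top 0.95 [159.9 161.4] [0.5209 0.078  0.116 ]
socket_top 0.79 [215.3 268.3] [0.6661 0.0892 0.116 ]
socket_top 0.68 [164.6 239.5] [0.6105 0.0444 0.116 ]
socket_top 0.59 [286.8 223. ] [0.6372 0.193  0.116 ]
[285 229] 11.2583
205 129
```

View pics/crop2.png

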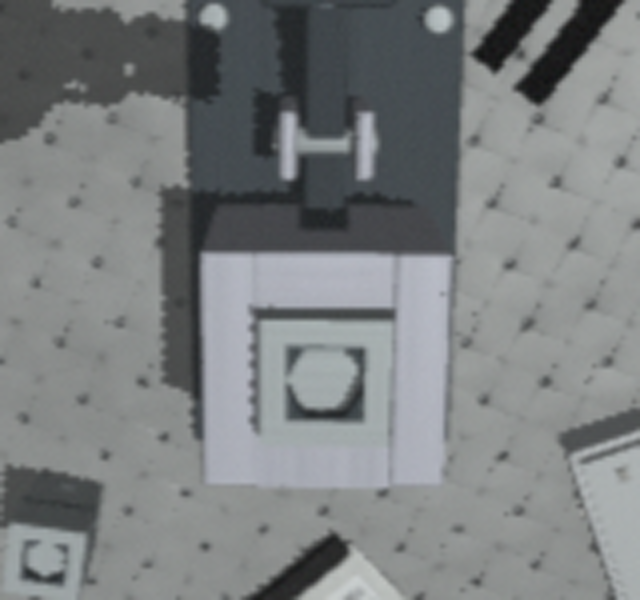

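The pocket is visible at about (286,222) in the full frame. It's unclear whether the socket is raised, so I'll overlay predicted outlines and look at the scene camera.

Run:
```python
from h import *
f=np.load('w2.npy',allow_pickle=True).item(); s=grab_frame('scene'); 
V=np.array([-U[1],U[0]])
def box(f,im,h,z,col,k,off,c=NC):
    P=[proj(f,[*(c+h*(a*U+b*V)),z]) for a,b in((-1,-1),(-1,1),(1,1),(1,-1))]
    cv2.polylines(im,[np.int32([(p-off+.5)*k for p in P])],True,col,1)
out=[]
for f,k,off,sz in((f,3,np.array([220,85]),(133,200)),(s,4,np.array([90,195]),(100,150))):
    im=cv2.cvtColor(f['img'],cv2.COLOR_RGB2BGR)[off[1]:off[1]+sz[1],off[0]:off[0]+sz[0]]
    im=cv2.resize(im,None,fx=k,fy=k,interpolation=cv2.INTER_CUBIC)
    im=cv2.resize(im,(400,600)); kk=400/sz[0]
    box(f,im,.04,.086,(0,255,0),kk,off); box(f,im,.021,.116,(0,0,255),kk,off); box(f,im,.022,.086,(255,0,0),kk,off)
    box(f,im,.022,.042,(0,255,255),kk,off,NC-.14*U)
    out.append(im)
cv2.imwrite('pics/ov.png',np.hstack(out))
```

```text
(no output)
```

View pics/ov.png

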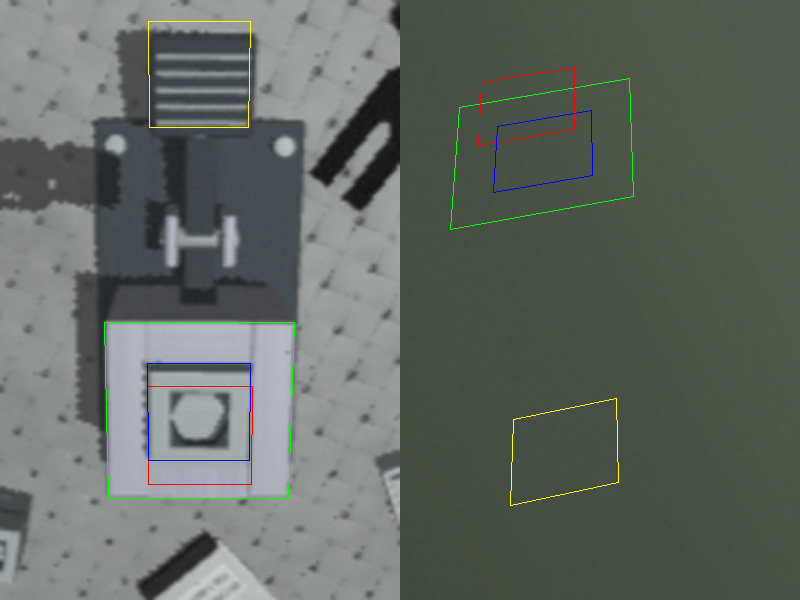

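The pad is only partly down: it spans rows 33–130, against a predicted 21–127. The socket has risen only about 10 mm. I'll press again, deeper and with force feedback.

Run:
```python
from h import *
np.set_printoptions(precision=4,suppress=True)
grab(40); print('gap',get_state()['finger_gap'])
p=NC-.138*U; r=down(near(np.pi/2+NY))
movep([*p,.10],r)
def st():
    s=get_state(); print(s['position'],s['contact_force'],round(s['finger_gap'],3),round(s['clock'],2))
for z in (.06,.048,.040,.034,.028):
    h=move_l([*p,z],.06,until_force=18); print(z,h); st()
    if h: break
f=grab_frame('top'); save(f,'top1.png')
sleep(.2); st()
move_l([*p,.12],.2); let_go()
movep([.58,.205,.33],r); sleep(.2); f=wrist(); save(f,'w3.png'); np.save('w3.npy',f,allow_pickle=True)
V=np.array([-U[1],U[0]]); k=3;off=np.array([220,85])
im=cv2.resize(cv2.imread('pics/w3.png')[85:285,220:353],None,fx=3,fy=3,interpolation=cv2.INTER_CUBIC)
for h,z,c,col in((.021,.116,NC,(0,0,255)),(.022,.086,NC,(255,0,0)),(.022,.042,NC-.14*U,(0,255,255))):
    P=[proj(f,[*(c+h*(a*U+b*V)),z]) for a,b in((-1,-1),(-1,1),(1,1),(1,-1))]
    cv2.polylines(im,[np.int32([(q-off+.5)*k for q in P])],True,col,1)
t=cv2.resize(cv2.imread('pics/top1.png')[150:270,80:200],(399,399))
cv2.imwrite('pics/ov2.png',np.hstack([im,np.vstack([t,np.zeros((201,399,3),np.uint8)])])); print(get_state()['clock'])
```

```text
gap -0.004463052366541064
0.06 False
[0.5138 0.233  0.0601] [-0.6469 -0.4199 -0.2313] 0.001 13.84
0.048 False
[0.5132 0.2327 0.0475] [ 0.6342 -0.185  -0.9044] -0.001 14.19
0.04 False
[0.5138 0.2329 0.0399] [1.1744 0.3122 0.5554] -0.001 14.47
0.034 False
[0.5138 0.2333 0.0342] [-0.0492  1.4862  2.2527] 0.0 14.72
0.028 False
[0.5137 0.2334 0.0282] [-0.1939  2.3279  4.3011] 0.002 14.97
[0.5138 0.2332 0.0281] [-0.0528  1.8406  3.7473] 0.001 15.22
17.7583
```

View pics/ov2.png

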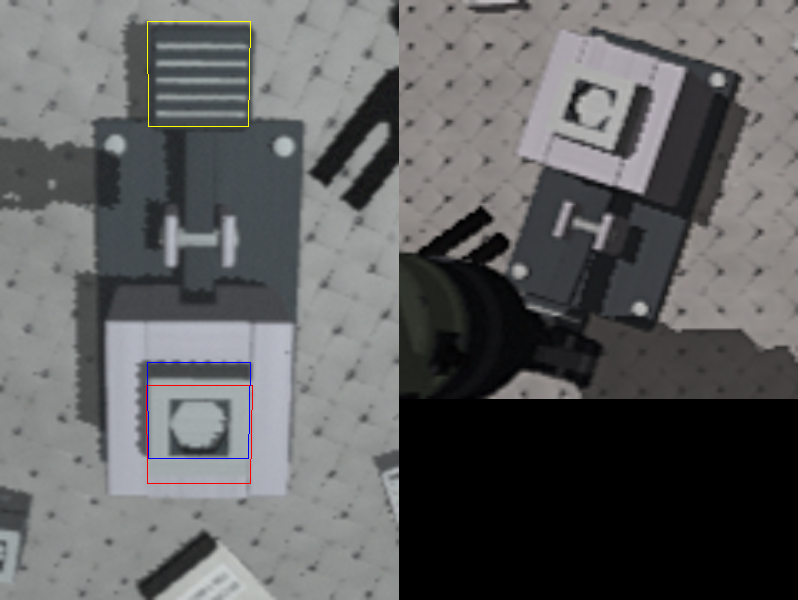

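The lever is nearly down but hasn't reached its stop. Contact comes at a lower reported z than expected, so I'll press on until the force rises.

Run:
```python
from h import *
np.set_printoptions(precision=4,suppress=True)
grab(40)
p=NC-.139*U; r=down(near(np.pi/2+NY))
movep([*p,.06],r)
def st():
    s=get_state(); print(s['position'],s['contact_force'],round(s['clock'],2))
for z in (.030,.026,.022,.018,.014):
    h=move_l([*p,z],.06,until_force=16); print(z,h); st()
    if h: break
s=grab_frame('top'); save(s,'top2.png'); np.save('top2.npy',s,allow_pickle=True)
for t in tip_of('top','socket_top'): print(t['score'],t['centre'],onz(s,t['centre'],.116),onz(s,t['centre'],.086))
sleep(.1); st()
```

```text
0.03 False
[0.5126 0.2332 0.0298] [ 0.5671  0.1558 -0.4682] 20.26
0.026 False
[0.5131 0.2336 0.0263] [-0.2159  0.8909  1.281 ] 20.51
0.022 False
[0.5127 0.2338 0.0224] [-1.1143  0.968   3.7064] 20.76
0.018 False
[0.5123 0.234  0.0183] [-2.2984  1.9087  4.9277] 21.01
0.014 False
[0.512  0.2341 0.0146] [-3.7046  2.1353  8.3049] 21.26
0.92 [225.5, 190.6] [0.6202 0.0191 0.116 ] [0.6244 0.0226 0.086 ]
0.84 [206.3, 160.4] [0.6792 0.0553 0.116 ] [0.6854 0.0599 0.086 ]
0.68 [137.9, 180.8] [0.6421 0.1856 0.116 ] [0.647  0.1946 0.086 ]
0.58 [213.4, 245.2] [0.5167 0.043  0.116 ] [0.5174 0.0472 0.086 ]
[0.512  0.2341 0.0146] [-4.6177  2.4766  9.2709] 21.46
```

Run:
```python
from h import *
np.set_printoptions(precision=4,suppress=True)
f=grab_frame('scene'); save(f,'s3.png'); w=wrist(); save(w,'w4.png')
a=cv2.resize(cv2.imread('pics/w4.png'),(400,300)); b=cv2.resize(cv2.imread('pics/top2.png')[150:270,80:240],(400,300)); c=cv2.imread('pics/s3.png')
d=cv2.resize(c[180:330,60:260],(400,300)); e=cv2.resize(c,(400,300))
cv2.imwrite('pics/m.png',np.vstack([np.hstack([a,b]),np.hstack([d,e])])); print(get_state()['eef_rot'],down(near(np.pi/2+NY)),get_state()['contact_force'])
```

```text
[-0.4992 -3.1004 -0.0027] [0.5005 3.1015 0.    ] [-4.5226  2.4586  8.2295]
```

View pics/m.png

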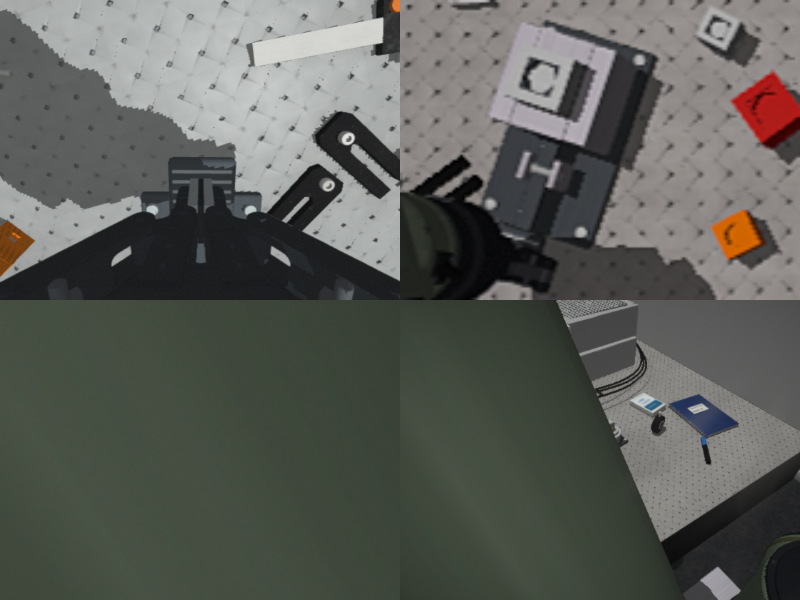

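The fingertips sit on the pad, and between top0 and top2 the socket top shifted about 5.8 px, so it has risen about 30 mm. I'll check where the TCP projects, press a little more, then raise the arm.

Run:
```python
from h import *
np.set_printoptions(precision=4,suppress=True)
r=down(near(np.pi/2+NY)); p=NC-.139*U
f=wrist(); print('tcp px',proj(f,get_state()['position']), np.array(f['T_tool_cam']))
for z in (.010,.005):
    h=move_l([*p,z],.06,until_force=16); s=get_state(); print(z,h,s['position'],s['contact_force'])
    if h: break
f=grab_frame('top'); save(f,'top3.png'); print([(t['score'],t['centre']) for t in tip_of('top','socket_top')])
sleep(.2)
move_l([*p,.16],.25); let_go()
g=NC+.0*U
movep([*(NC-.06*U),.30],r); sleep(.2)
f=wrist(); save(f,'w5.png'); np.save('w5.npy',f,allow_pickle=True); t=grab_frame('top'); save(t,'top4.png'); np.save('top4.npy',t,allow_pickle=True)
for q in tip_of('wrist','socket_top'): print(q['score'],q['centre'],onz(f,q['centre'],.116))
V=np.array([-U[1],U[0]]); 
def crop(f,n,c,w,k):
    off=np.int32(c)-w; im=cv2.resize(cv2.imread(n)[off[1]:off[1]+2*w,off[0]:off[0]+2*w],(400,400),interpolation=cv2.INTER_CUBIC); k=200/w
    for h,z,cc,col in((.021,.116,NC,(0,0,255)),(.04,.086,NC,(0,255,0)),(.022,.042,NC-.14*U,(0,255,255))):
        P=[proj(f,[*(cc+h*(a*U+b*V)),z]) for a,b in((-1,-1),(-1,1),(1,1),(1,-1))]
        cv2.polylines(im,[np.int32([(x-off+.5)*k for x in P])],True,col,1)
    return im
cv2.imwrite('pics/m2.png',np.hstack([crop(f,'pics/w5.png',proj(f,[*NC,.1]),60,0),crop(t,'pics/top4.png',(135,205),60,0)])); print(get_state()['clock'])
```

```text
tcp px [280.8067 244.814 ] [[ 0.0001 -0.9604 -0.2788  0.0708]
 [ 1.      0.0002 -0.0005  0.0001]
 [ 0.0005 -0.2788  0.9604 -0.1707]
 [ 0.      0.      0.      1.    ]]
0.01 False [0.5122 0.2343 0.0142] [-13.3639  -1.4731  38.139 ]
0.005 False [0.5124 0.2344 0.0136] [-24.9392  -5.4301  75.538 ]
[(0.74, [213.6, 242.5]), (0.66, [208.1, 161.2]), (0.62, [225.7, 190.7]), (0.58, [139.0, 181.7])]
0.85 [146.0, 160.4] [0.522  0.0796 0.116 ]
0.84 [205.0, 278.9] [0.6703 0.0871 0.116 ]
0.81 [281.9, 234.0] [0.6454 0.1899 0.116 ]
24.9917
```

View pics/m2.png

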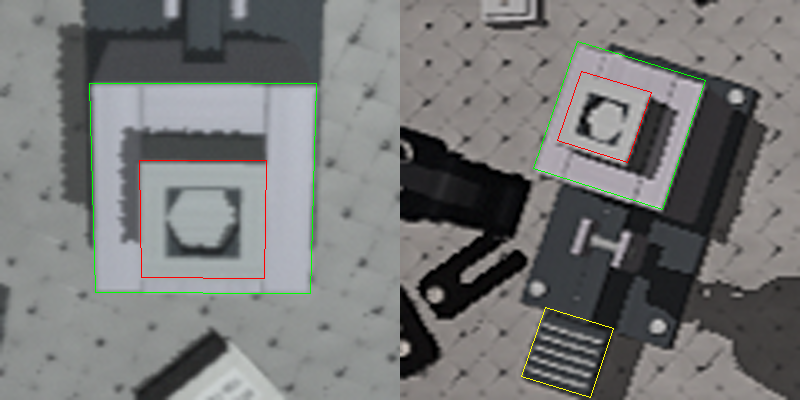

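The overlay fits exactly: lever fully down, socket ejected. The shut tips are about 28 mm behind the nominal TCP, which matches the finger position in the wrist view, so I'll grasp correspondingly lower.

Run:
```python
from h import *
np.set_printoptions(precision=4,suppress=True)
def st(m):
    s=get_state(); print(m,s['position'],s['contact_force'],round(s['finger_gap'],3),round(s['grasp_force'],1),round(s['clock'],2))
r=down(near(np.pi/2+NY)); g=np.array([.6451,.1897])
movep([*g,.13],r)
h=move_l([*g,.058],.12,until_force=10); st(h)
if not h:
    grab(80); st('grip')
    move_l([*g,.085],.08); st('up')
    if get_state()['finger_gap']>.3:
        move_l([*g,.17],.25); movep([*SC,.13],down(np.pi/2+SY)); sleep(.2); st('above')
        f=wrist(); save(f,'w6.png'); np.save('w6.npy',f,allow_pickle=True); t=grab_frame('scene'); save(t,'s6.png')
        a=cv2.resize(cv2.imread('pics/w6.png'),(400,300)); b=cv2.resize(cv2.imread('pics/s6.png')[60:285,200:500],(400,300))
        cv2.imwrite('pics/m3.png',np.vstack([a,b]))
```

```text
False [0.646  0.19   0.0593] [ 0.3619 -0.3955  0.7145] 0.997 0.0 26.49
grip [0.6455 0.1897 0.0587] [-0.9061 -0.0157  4.0954] 0.478 82.4 26.97
up [0.6453 0.1898 0.0855] [-0.4087  0.0138 -2.7362] 0.482 81.9 27.46
above [ 0.6372 -0.1881  0.1301] [ 0.6913  0.1226 -1.4592] 0.479 83.1 29.57
```

View pics/m3.png

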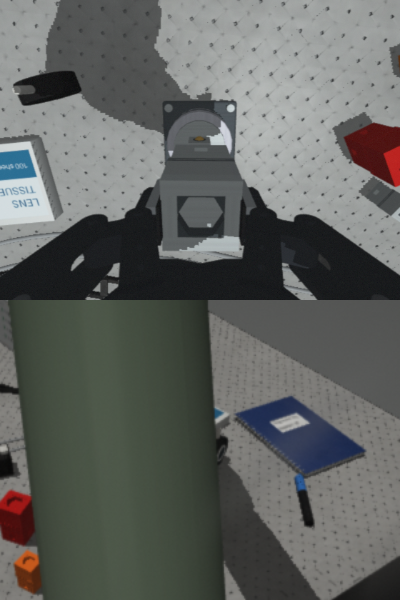

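The socket is held squarely, with its top at about (200,212) in the view, and the drive's ball face shows just ahead of it. Now I'll lower it and stop before the ball.

Run:
```python
from h import *
np.set_printoptions(precision=4,suppress=True)
for z in (.098,.090,.083):
    h=move_l([*SC,z],.08,until_force=8); s=get_state(); print(z,h,s['position'],s['contact_force'],s['wrist_torque'],round(s['clock'],2))
    if h: break
```

```text
0.098 False [ 0.6366 -0.1892  0.0975] [ 0.4161  0.2967 -2.5817] [-0.0479  0.0056  0.0458] 30.22
0.09 False [ 0.6365 -0.1892  0.0897] [ 0.1716 -0.0797 -2.2618] [0.0542 0.0135 0.0352] 30.47
0.083 False [ 0.6367 -0.1892  0.0826] [-0.4429  0.7417 -2.09  ] [ 0.0425 -0.0577  0.0186] 30.72
```

It has entered the drive without contact. Next is pushing it past the ball.

Run:
```python
from h import *
np.set_printoptions(precision=4,suppress=True)
for z in (.079,.075,.071,.068,.066,.064,.062,.060,.058):
    h=move_l([*SC,z],.05,until_force=40); s=get_state(); print(z,h,s['position'],s['contact_force'],s['wrist_torque'],round(s['finger_gap'],3),round(s['clock'],2))
    if s['contact_force'][2]>32: break
```

```text
0.079 False [ 0.6367 -0.1894  0.0788] [-0.1689 -0.7724 -2.489 ] [-0.0541 -0.0329  0.0489] 0.478 30.97
0.075 False [ 0.6368 -0.1896  0.0753] [-0.529  -0.8897  0.519 ] [-0.2405  0.3493  0.0627] 0.481 31.22
0.071 False [ 0.6367 -0.1895  0.0708] [-0.606  -1.3739 -0.3306] [-0.3449  0.2428  0.0447] 0.477 31.47
0.068 False [ 0.6366 -0.189   0.0671] [-0.4306 -0.1815 -4.5652] [-0.136  -0.1298  0.0682] 0.48 31.72
0.066 False [ 0.6367 -0.1889  0.0653] [-0.159  -0.0352 -4.6586] [ 0.0416 -0.1178 -0.0237] 0.482 31.97
0.064 False [ 0.6369 -0.1893  0.064 ] [ 0.0819  0.1466 -2.6436] [-0.0107  0.0281 -0.0023] 0.478 32.22
0.062 False [ 0.6375 -0.1896  0.063 ] [-0.3626  0.2796  3.1887] [0.1406 0.159  0.0705] 0.481 32.47
0.06 False [ 0.6376 -0.1896  0.063 ] [-4.9297  1.6288 14.2837] [0.5768 1.1318 0.0083] 0.478 32.72
0.058 False [ 0.6377 -0.1896  0.0629] [-8.0256  1.9701 26.5451] [0.9884 2.0841 0.025 ] 0.48 32.97
```

The ball snapped at z≈.067 and the socket met a hard stop at .063. I'll relieve the force, release, retreat and check.

Run:
```python
from h import *
np.set_printoptions(precision=4,suppress=True)
move_l([.6372,-.1895,.063],.05); sleep(.2); print(get_state()['contact_force'])
let_go(); move_l([.6372,-.1895,.15],.15)
r=down(np.pi/2+SY); movep([.57,-.19,.30],r); sleep(.2)
f=wrist(); save(f,'w7.png')
c,s=np.cos(SY),np.sin(SY); u=np.array([c,s]);v=np.array([-s,c])
off=np.int32(proj(f,[*SC,.08]))-60
im=cv2.resize(cv2.imread('pics/w7.png')[off[1]:off[1]+120,off[0]:off[0]+120],(600,600),interpolation=cv2.INTER_CUBIC)
for z,col in((.122,(0,0,255)),(.084,(0,255,0))):
    P=[proj(f,[*(SC+.021*(a*u+b*v)),z]) for a,b in((-1,-1),(-1,1),(1,1),(1,-1))]
    cv2.polylines(im,[np.int32([(x-off+.5)*5 for x in P])],True,col,1)
cv2.imwrite('pics/fin.png',im); print(get_state()['clock'],get_state()['contact_force'])
```

```text
[-1.9295  0.2344  4.0466]
35.6083 [-0.4539  0.3195 -0.5149]
```

View pics/fin.png

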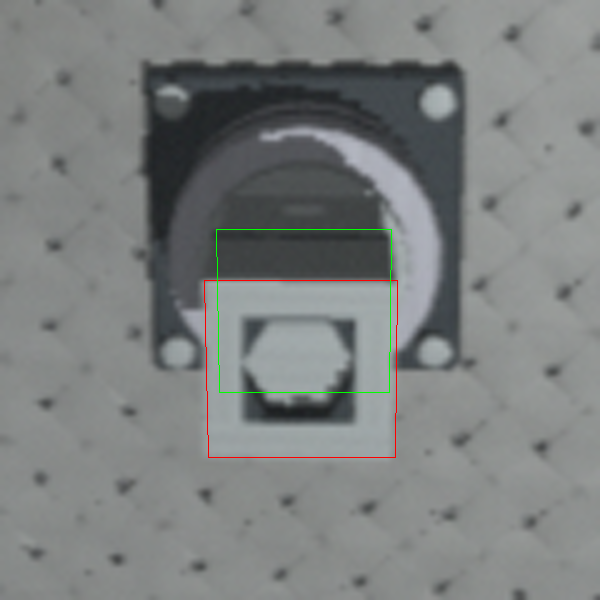

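The socket matches the predicted home outline exactly: top corners at about (205,281) to (396,457), upright and centred.

```bash
python3 -c "
from cell import *
print(sign_off())"
```

```text
the job is handed in; nothing more can be done
None
```

The job is handed in: the lever is fully down and the socket has been pushed past the ball and released on the drive, with a final wrist image showing it home, upright and centred; the judge's verdict wasn't reported.

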